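Seat the iron core and snap the toggle clamp shut

ROBOT

A 6-joint arm with a two-finger parallel gripper is mounted at the origin on a cart in front of the work surface, level with it; the furniture and walls round the work are solid. World frame = base frame: x ahead of the robot, y to its left, z up, the work surface at z = 0. Lengths are in mm, angles in rad, forces in N, time in s.
With the tool pointing down it reaches from about 275 to 825 mm from the base axis. Payload 4.9 kg.
Tool frame: the origin (TCP) lies between the finger pads; the fingertips stand 8 mm ahead of it and the grasp point (between the pads) lies 11 mm behind it; z points along the fingers, y is the line along which they close (so a half turn about z gives the same grasp; the last joint's range is limited). The gripper opens to 85 mm and grips with 20 to 120 N. Pads are 22 mm wide; open, the fingers measure 114 mm over their backs; the gripper's body (76 mm by 85 mm) begins 54 mm behind the grasp point. The pads swing forward as they close: fully open they stand 13 mm farther back than shut.
Start: joints at [-1.456, 0.326, -0.193, 1.052, 0, 1.437], TCP at [135.444, -533.079, 215.281] pointing down, gripper open.
Joint ranges: [-2.65, 2.65], [-0.97, 1.79], [-1.3, 1.35], [-1.93, 2.1], [-1.47, 1.37], [-3.14, 3.14]. Speed limits (rad/s): [2.57, 2.57, 3.14, 3.14, 3.14, 3.14].

INTERFACE

Orientations are given as a unit quaternion [w, x, y, z].
In Python, from rig import status, viewer, close_job gives the robot as it stands.
- The arm moves only by the shell command python3 -m creep 'ROWS'. ROWS is JSON, a list of rows, each a list of 5 numbers: the shift along the tool's x, y, z scaled (see below), then the turn about the tool's z scaled (see below), then the gripper command: -1 is fully open, 1 is shut, values between are in proportion. In form: [[dx, dy, dz, spin, jaw], ...]. A call has exactly 8 rows; each row shifts and turns the commanded pose from where the row before left it, along the tool's axes as they then stand; what a row does not reach is not made up. The controller multiplies each number of a shift by 20 cm and each number of a turn by 0.08 rad. A row lasts 1/12 s, in which the tool goes at most 41.7 mm and 7.16 degrees, less where a joint would pass 70% of its speed; a pose out of reach is approached as far as the arm can. A call with a number of a shift or a turn outside -1 to 1 is refused whole. A call with a gripper value outside its range is refused whole. The fingers move at their own pace and stop on an object; the grip force is fixed at half the most. Time passes only in rows, so rows that do not move let the fingers close, or fill a call up. It gives the time, the measured TCP pose, the force, the opening and the grip force at its end, in the units of the state.
- status.observe(): the state, without advancing time (a new reading comes with each control period).
- viewer.snapshot(name): name is "scene" or "side" or "wrist"; returns a dict with "image" (420x560x3 uint8, blue, green, red), "mtx" (3x3 intrinsics, pixels), "cam_to_world" (4x4, takes a point from camera to world coordinates); the wrist camera has in their place "tool_from_camera" (4x4, takes a point from camera to tool coordinates, whose origin is the TCP and whose axes are the flange's). Camera axes: x right, y up, looking along -z (the intrinsics and any distortion apply to the point x, -y, -z); pixel columns grow to the right and rows downward; lengths in mm; the calibration is good to about 2 mm. The wrist camera is an equidistant fisheye: a pixel r from the principal point sees the ray r / f radians off the axis. A picture is of the moment at which its call begins: read the wrist's pose just before it. There is no depth.
- close_job(): hands the job in; it is judged then, once.
The state is a dict: "time": time; "joints": joint angles; "qd": joint speeds; "joint_efforts": joint torques, N m; "position": TCP position; "ee_rot": TCP orientation; "ft_force": force on the tool from outside, world axes, zero at the start; "torque": the same for the moment, N m; "finger_gap": opening from 0.0 (shut) to 1.0 (fully open); "grasp_force": force on a finger pad.
Only numpy, scipy, OpenCV 4.12 (cv2) and the standard library are available. Lean on these libraries where they do the work, as an engineer would, in place of code of your own. Each camera call takes 0.05 s, during which the arm holds its last target. There are 200 camera calls.

TASK

Make the electromagnet ready: with a fingertip, push the iron core straight into the coil until its far end meets the stop. Then push the hand lever of the toggle clamp over its dead point so that it snaps into lock and the rubber foot presses on the core. Only push: do not grip, pinch or lift the core or the lever, do not disturb the weight, the cell and the plug element standing around, and leave the core home and the clamp locked.

Things in the scene. Friction and masses are not known exactly. Their poses are not given: they have to be found in the camera images.
- stand: Fixed grey board, 160 x 185 x 10 mm, carrying coil and clamp. Origin on its underside (bench height), below the middle of the core's channel and of the locked foot; z up. +x: the way the core is pushed in (ahead, turned up to 0.4 rad); +y: left of that. Board spans x -67..93, y -130..54 mm. Clamp bracket on the right at y -120..-82, |x| < 22 mm.
- coil: Fixed coil on the board, 62 mm cube, brown winding between black end plates, bore (30 mm wide) along the stand's x. Origin under its centre, at stand (45, 0, 10) mm; it spans stand x 14..76, up to z 72 mm. The core's rubber stop fills the far end of the bore, face at stand x 70 mm.
- ledge (a point): Middle of the ledge in front of the coil: aluminium, top at z 25 mm, level with the bore's floor, stand x -35..13, |y| < 18 mm. Point at stand (-11, 0, 25) mm. Two low cheeks guide the core near the coil: stand x -4..13, |y| 12..18 mm, up to z 35 mm.
- core: Loose iron bar 20 x 80 x 20 mm (22 wide at a copper band), about 0.4 kg, on the ledge along the stand's x, head already in the bore. Origin: centre of its underside, z 25 mm; long axis is its own y. Near end face: 40 mm to stand -x of the origin, z 25..45 mm. Starts at stand x -8..15 mm; home at x 30 mm, 24 mm then sticking out of the coil. Slides with 1 to 4 N.
- clamp_lever (a joint): Lever swing, rad: 0 = open, leaning 0.52 rad from upright to the right (stand -y); grows as it is pushed right and down, to about 1.09 = locked, about level (foot on the core with about 4 N). A spring resists up to the dead point at about 0.6 (up to 5 N at the grip, falling to nothing), beyond it snaps the lever over and keeps it there. Released earlier, it springs back open.
- lever_grip (a point): Point on the axis of the lever's round black grip (diameter 20 mm), 95 mm from the pivot; the grip runs from 52 to 120 mm from the pivot. It moves in the stand's plane x = 0: y = -100 - 95 sin(0.52 + q), z = 62 + 95 cos(0.52 + q) mm, q the lever's joint value. Its z axis runs along the grip, away from the pivot; its x axis is the stand's x.
- lever_pivot (a point): On the lever's hinge axis, stand (0, -100, 62) mm. The same axis carries a flat steel arm (12 mm wide, 106 long) with a rubber foot; lever open, it stands raised 1.2 rad above level towards +y, its end 165 mm above the bench, about 90 mm from the grip's end. Push the lever from the space between arm and grip, or press it down from above. The arm comes down as the lever goes.
- clamp_foot: The clamp's pressing arm with the rubber foot (diameter 14 mm) at its end, 100 mm from the hinge; the body's origin lies on the hinge axis. With the lever locked the foot stands at stand x 0, y 0 on the core's top, z 45 mm.
- weight: Bystander: loose brass weight, diameter 29 mm, 43 mm high. Origin under its centre. Leave it standing.
- cell: Bystander: loose round battery cell, diameter 33 mm, 60 mm high. Origin under its centre. Leave it standing.
- plug: Bystander: loose white plug-in element with a small lamp, 28 x 56 x 44 mm. Origin under its centre. Leave it standing.
There are look-alikes about, which are no part of the job. Of the things like the core, leave any that is red or turquoise; of the rest the larger one is meant.

How it is judged (in metres and radians):
On the way, in this order (a step that is already met when the one before it is completed fails the run):
1. the core is pushed home against the stop while the clamp is still open (x of core in the frame of stand above 0.027 m and value of joint clamp_lever below 0.3 rad), for 0.2 s.
2. the lever has snapped over into lock (value of joint clamp_lever above 1.04 rad), for 0.2 s.
At the end, for the whole second after the job is handed in: The core's origin is beyond 27 mm along the stand's x (within 3 mm of the stop), flat in its channel and within 0.12 rad of straight; the lever stands beyond 1.04 rad (locked) by itself and the foot presses on the core with more than 1 N; all at rest (x of core in the frame of stand above 0.027 m and z of core in the frame of stand below 0.028 m and angle between the y axis of core and the x axis of stand, either way round below 0.12 rad and value of joint clamp_lever above 1.04 rad and contact force between core and clamp_foot above 1 N and linear speed of core below 0.01 m/s); the robot touches nothing.
It fails at once if the core is lifted more than 10 mm or tipped (z of core in the frame of stand above 0.035 m or angle between core's own z axis and vertical above 0.25 rad).
It fails at once if the core is pinched between the fingers (x of the grasp point in the frame of core between -0.009 and 0.009 m and y of the grasp point in the frame of core between -0.037 and 0.037 m and z of the grasp point in the frame of core between -0.005 and 0.028 m and contact force between the fingers and core above 0.5 N).
It fails at once if the lever is gripped between the fingers (x of the grasp point in the frame of lever_grip between -0.009 and 0.009 m and y of the grasp point in the frame of lever_grip between -0.009 and 0.009 m and z of the grasp point in the frame of lever_grip between -0.05 and 0.025 m and contact force between the fingers and clamp_lever above 0.5 N).
It fails at once if the weight, the cell or the plug element is moved more than 15 mm or tipped over (distance of any of weight, cell, plug from where it was at the start of the episode above 0.015 m or angle between any of weight, cell, plug's own z axis and vertical above 0.3 rad).
It also fails if it takes over 43 s, if anything falls off the work surface, if the arm or the gripper's body presses on something with over 40 N, if the wrist force passes 120 N, or if a joint passes its speed limit or range.

## Working session

There is one attempt and no reset: what is moved stays moved. The work goes in short steps, Python scripts to look and compute and a shell command to move; the robot and the scene stay as the last step left them, time stands still between calls to the robot, and variables do not carry over. Pictures are saved under pics/ and viewed, at most 10 in all, crops included, and the job is handed in when it is done.

```bash
ls; mkdir -p pics
python3 - <<'E'
from rig import status, viewer
import cv2, numpy as np
s=status.observe(); print({k:np.round(v,3).tolist() for k,v in s.items()})
for n in ("scene","side"):
    d=viewer.snapshot(n); cv2.imwrite(f"pics/{n}0.png",d["image"]); np.savez(f"{n}0.npz",**d); print(n,np.round(d["mtx"],1).tolist(),np.round(d["cam_to_world"],3).tolist(), d.keys())
E
```

```text
pics
{'time': 0.0, 'joints': [-1.456, 0.327, -0.194, 1.052, -0.0, 1.437], 'qd': [-0.0, 0.002, 0.0, -0.001, -0.001, -0.0], 'joint_efforts': [0.001, -44.34, 26.244, 0.015, -0.0, 0.0], 'position': [135.374, -532.462, 214.491], 'ee_rot': [-0.001, 0.992, 0.124, -0.0], 'ft_force': [0.209, 0.718, -0.414], 'torque': [-0.022, 0.009, 0.052], 'grasp_force': 0.0, 'finger_gap': 1.002}
scene [[477.6, 0.0, 281.8], [0.0, 477.6, 204.9], [0.0, 0.0, 1.0]] [[0.774, 0.461, -0.434, 195.862], [-0.633, 0.548, -0.547, -534.024], [-0.014, 0.698, 0.716, 737.449], [0.0, 0.0, 0.0, 1.0]] dict_keys(['image', 'mtx', 'cam_to_world'])
side [[386.0, 0.0, 275.2], [0.0, 386.0, 213.0], [0.0, 0.0, 1.0]] [[0.951, 0.195, -0.239, 364.081], [-0.308, 0.594, -0.743, -728.748], [-0.003, 0.781, 0.625, 639.441], [0.0, 0.0, 0.0, 1.0]] dict_keys(['image', 'mtx', 'cam_to_world'])
```

View pics/scene0.png

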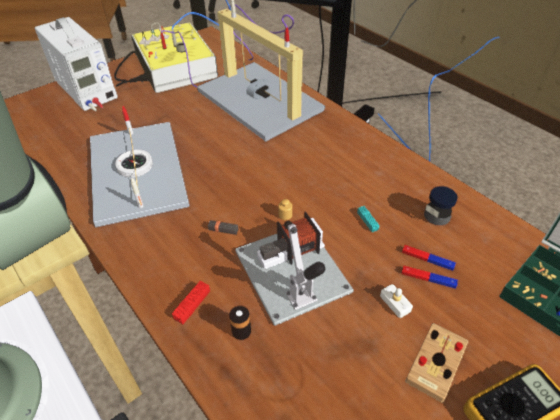

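View pics/side0.png

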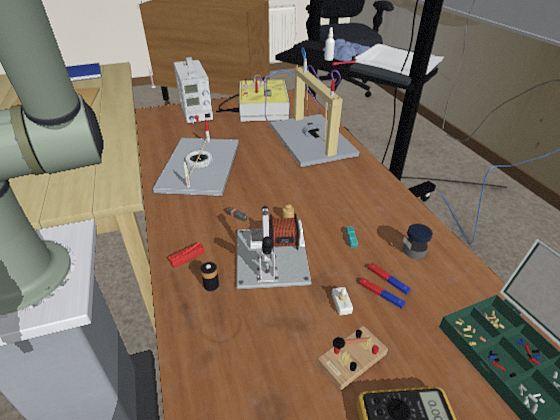

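The two views show the grey stand at about (293,270) in scene and (273,255) in side. In the scene view the cell is at (240,322), the weight at (285,210) and the plug at (396,300). The red and turquoise bars are decoys. Next I'll enlarge both.

Run:
```python
import cv2, numpy as np
a=np.load("scene0.npz")["image"][190:330,190:360]; b=np.load("side0.npz")["image"][195:300,220:330]
A=cv2.resize(a,None,fx=4,fy=4,interpolation=cv2.INTER_CUBIC)[:, :]
B=cv2.resize(b,None,fx=5,fy=5,interpolation=cv2.INTER_CUBIC)
cv2.imwrite("pics/c1.png",A); cv2.imwrite("pics/c2.png",B)
```

```text
(no output)
```

View pics/c1.png

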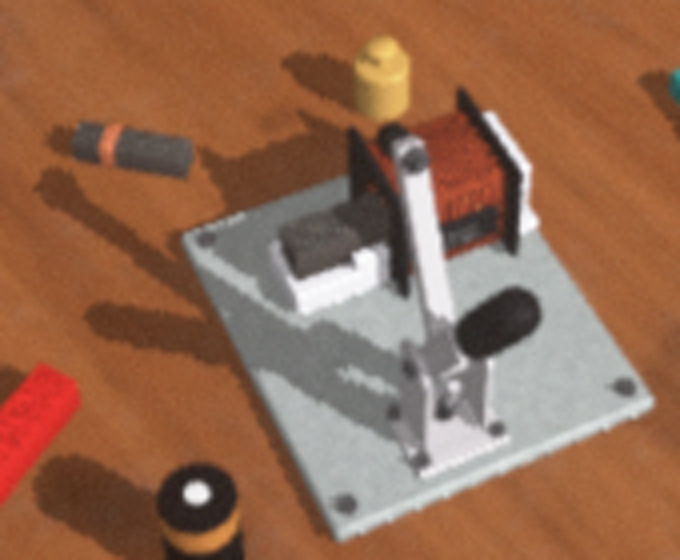

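View pics/c2.png

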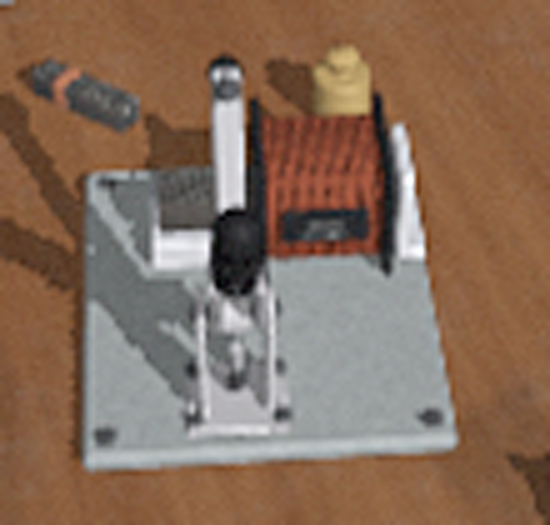

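```bash
cat > h.py <<'E'
import numpy as np
from scipy.optimize import least_squares
C={n:np.load(n+"0.npz") for n in ("scene","side")}
def proj(n,P):
    T=np.linalg.inv(C[n]["cam_to_world"]); p=np.atleast_2d(P)@T[:3,:3].T+T[:3,3]; K=C[n]["mtx"]
    return np.c_[K[0,0]*p[:,0]/-p[:,2]+K[0,2],-K[1,1]*p[:,1]/-p[:,2]+K[1,2]]
def ray(n,uv,z):
    K=C[n]["mtx"];M=C[n]["cam_to_world"];d=M[:3,:3]@np.array([(uv[0]-K[0,2])/K[0,0],-(uv[1]-K[1,2])/K[1,1],-1]);o=M[:3,3]
    return o+d*(z-o[2])/d[2]
def s2w(p,P):
    c,s=np.cos(p[2]),np.sin(p[2]);P=np.atleast_2d(np.array(P,float));return np.c_[p[0]+c*P[:,0]-s*P[:,1],p[1]+s*P[:,0]+c*P[:,1],P[:,2]]
def w2s(p,P):
    c,s=np.cos(p[2]),np.sin(p[2]);d=np.array(P)-[p[0],p[1],0];return np.array([c*d[0]+s*d[1],-s*d[0]+c*d[1],d[2]])
E
python3 - <<'E'
from h import *
pts=[(-67,54,10),(-67,-130,10),(93,-130,10)]
px={"scene":np.array([(184,236),(338,530),(652,402)])/4+[190,190],"side":np.array([(87,175),(85,460),(455,442)])/5+[220,195]}
for n in px: print(n,[ray(n,u,10).round(1).tolist() for u in px[n]])
for sel in (["scene"],["side"],["scene","side"]):
    f=lambda p:np.concatenate([np.array([ray(n,u,10)[:2] for u in px[n]]).ravel()-s2w(p,pts)[:,:2].ravel() for n in sel])
    r=least_squares(f,[400,-200,0.2]);print(sel,r.x.round(3),r.fun.round(1))
p=r.x;np.save("p.npy",p)
up=lambda c:(np.array(c)/4+190); us=lambda c:np.array(c)/5+[220,195]
print("core near top corners, z45",[w2s(p,ray("scene",up(c),45)).round(1) for c in [(280,235),(318,275)]],[w2s(p,ray("side",us(c),45)).round(1) for c in [(160,170),(158,222)]])
for q in (0,): print("grip end px",proj("scene",s2w(p,[(0,-100-120*np.sin(.52),62+120*np.cos(.52))])),proj("side",s2w(p,[(0,-100-120*np.sin(.52),62+120*np.cos(.52))])))
print("world pivot",s2w(p,[(0,-100,62)]))
for nm,u,z in (("weight",(285,219),0),("cell",(240,337),0),("plug",(397,311),0)): w=ray("scene",u,z);print(nm,w.round(),w2s(p,w).round())
E
```

```text
scene [[492.1, -13.9, 10.0], [448.9, -188.5, 10.0], [598.7, -228.3, 10.0]]
side [[494.9, -15.1, 10.0], [451.2, -192.4, 10.0], [603.0, -231.7, 10.0]]
['scene'] [ 5.43618e+02 -8.04610e+01 -2.52000e-01] [-0.1 -2.4  2.6  1.2 -2.5  1.3]
['side'] [ 5.46611e+02 -8.32420e+01 -2.50000e-01] [-0.1 -0.8  1.7  0.3 -1.6  0.5]
['scene', 'side'] [ 5.45114e+02 -8.18510e+01 -2.51000e-01] [-1.5 -1.   1.   2.7 -4.2  2.6  1.3 -2.2  3.3 -1.3  0.1 -0.8]
core near top corners, z45 [array([-35.2,   6.2,  45. ]), array([-28.7, -22.9,  45. ])] [array([-28.3,  13.2,  45. ]), array([-29.7, -22.7,  45. ])]
grip end px [[322.00091617 267.86057624]] [[266.44807462 240.50376415]]
world pivot [[ 520.27661603 -178.71741594   62.        ]]
weight [622.  -7.   0.] [56. 92.  0.]
cell [ 390. -168.    0.] [-129. -122.    0.]
plug [ 633. -304.    0.] [ 140. -194.    0.]
```

Both views give the stand within about 3 mm: origin (545,-82), yaw -0.25. The core's near face is at stand x of about -31. First I'll spin the tool to line up with the stand.

```bash
cat > w.py <<'E'
from h import *; from rig import status; from scipy.spatial.transform import Rotation as R
import sys
p=np.load("p.npy");s=status.observe();q=s["ee_rot"];M=R.from_quat([q[1],q[2],q[3],q[0]]).as_matrix()
print("t",round(s["time"],2),"stand xyz",w2s(p,s["position"]).round(1),"toolx yaw err",round(np.arctan2(M[1,0],M[0,0])-p[2],3),"tilt",M[:,2].round(3),"F stand",w2s([0,0,p[2]],s["ft_force"]).round(1),"gap",round(s["finger_gap"],2),"j6",round(s["joints"][5],2))
if len(sys.argv)>3:
    t=s2w(p,[[float(a) for a in sys.argv[1:4]]])[0];print("need (units)",(M.T@(t-s["position"])/200).round(3))
E
python3 -m creep '[[0,0,-0.02,0.78,0],[0,0,-0.02,0.78,0],[0,0,-0.02,0.78,0],[0,0,-0.02,0.78,0],[0,0,-0.02,0.78,0],[0,0,-0.02,0.78,0],[0,0,-0.02,0.78,0],[0,0,0,0.78,0]]'; python3 w.py -75 28 230
```

```text
time: 0.77
position: [135.5, -533.2, 243.7]
ee_rot: [0.0, 0.992, -0.126, 0.0]
ft_force: [-0.6, 0.2, -0.1]
finger_gap: 0.502
grasp_force: 0.0
t 0.77 stand xyz [-284.7 -538.9  243.7] toolx yaw err -0.002 tilt [ 0. -0. -1.] F stand [-0.6  0.  -0.1] gap 0.5 j6 1.94
need (units) [ 1.042 -2.837  0.068]
```

```bash
python3 -m creep '[[0.06,-0.17,0,0,0],[0.06,-0.17,0,0,0],[0.06,-0.17,0,0,0],[0.06,-0.17,0,0,0],[0.06,-0.17,0,0,0],[0.06,-0.17,0,0,0],[0.06,-0.17,0,0,0],[0.06,-0.17,0,0,0]]' >/dev/null;python3 -m creep '[[0.06,-0.17,0,0,0],[0.06,-0.17,0,0,0],[0.06,-0.17,0,0,0],[0.06,-0.17,0,0,0],[0.06,-0.17,0,0,0],[0.06,-0.1,0,0,0],[0.06,0,0,0,0],[0,0,0,0,0]]' >/dev/null; python3 w.py -75 28 100
python3 - <<'E'
from rig import viewer; import cv2,numpy as np
d=viewer.snapshot("wrist"); print(d["mtx"].round(1).tolist(),d["tool_from_camera"].round(2).tolist()); s=viewer.snapshot("scene")
cv2.imwrite("pics/w1.png",d["image"]); np.savez("wrist0.npz",**d)
E
```

```text
t 2.1 stand xyz [-103.5  -75.6  243.1] toolx yaw err 0.004 tilt [ 0.001 -0.    -1.   ] F stand [-0.1  0.2  0.2] gap 0.5 j6 2.93
need (units) [ 0.144 -0.517  0.715]
[[325.2, 0.0, 278.1], [0.0, 325.2, 204.9], [0.0, 0.0, 1.0]] [[-0.0, 0.95, 0.32, 83.3], [1.0, 0.0, 0.0, 0.04], [0.0, 0.32, -0.95, -157.98], [0.0, 0.0, 0.0, 1.0]]
```

View pics/w1.png

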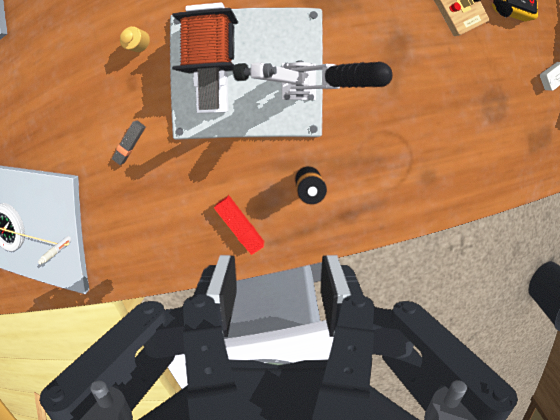

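The wrist view shows the board corners at (172,137), (322,137) and (323,9), with the core's near end at about (209,108). Joint 6 is close to its limit, so I'll turn the tool half a turn the other way. I'll also use this view to check the stand pose.

```bash
python3 - <<'E'
from h import *
from scipy.spatial.transform import Rotation as R
from rig import status
import cv2
p=np.load("p.npy");d=np.load("wrist0.npz");s=status.observe();q=s["ee_rot"];M=R.from_quat([q[1],q[2],q[3],q[0]]).as_matrix()
K=d["mtx"];T=d["tool_from_camera"]
def wr(uv,z):
    v=np.array([uv[0]-K[0,2],uv[1]-K[1,2]]);r=np.hypot(*v);th=r/K[0,0];c=np.array([np.sin(th)*v[0]/r,-np.sin(th)*v[1]/r,-np.cos(th)])
    o=M@T[:3,3]+s["position"];dd=M@T[:3,:3]@c;return o+dd*(z-o[2])/dd[2]
for n,u,z in (("bl",(172,137),10),("br",(322,137),10),("fr",(323,9),10),("core near",(209,108),45),("coreL",(197,100),45),("coreR",(221,100),45),("cell top",(312,190),60)): print(n,w2s(p,wr(u,z)).round(1))
g=cv2.resize(d["image"][0:150,150:400],None,fx=3,fy=3,interpolation=cv2.INTER_CUBIC);cv2.imwrite("pics/w1c.png",g)
E
for i in 1; do :; done
python3 -m creep '[[0,0,0,-1,0],[0,0,0,-1,0],[0,0,0,-1,0],[0,0,0,-1,0],[0,0,0,-1,0],[0,0,0,-1,0],[0,0,0,-1,0],[0,0,0,-1,0]]'>/dev/null
python3 -m creep '[[0,0,0,-1,0],[0,0,0,-1,0],[0,0,0,-1,0],[0,0,0,-1,0],[0,0,0,-1,0],[0,0,0,-1,0],[0,0,0,-1,0],[0,0,0,-1,0]]'>/dev/null
python3 -m creep '[[0,0,0,-1,0],[0,0,0,-1,0],[0,0,0,-1,0],[0,0,0,-1,0],[0,0,0,-1,0],[0,0,0,-1,0],[0,0,0,-1,0],[0,0,0,-1,0]]'>/dev/null
python3 -m creep '[[0,0,0,-1,0],[0,0,0,-1,0],[0,0,0,-1,0],[0,0,0,-1,0],[0,0,0,-1,0],[0,0,0,-1,0],[0,0,0,-1,0],[0,0,0,-1,0]]'>/dev/null
python3 -m creep '[[0,0,0,-1,0],[0,0,0,-1,0],[0,0,0,-1,0],[0,0,0,-1,0],[0,0,0,-1,0],[0,0,0,-1,0],[0,0,0,-1,0],[0,0,0,-0.3,0]]'>/dev/null
python3 w.py -75 28 100
```

```text
bl [-65.   55.4  10. ]
br [ -67.5 -129.6   10. ]
fr [  90.4 -129.6   10. ]
core near [-30.4  -1.   45. ]
coreL [-20.8  12.4  45. ]
coreR [-22.  -14.6  45. ]
cell top [-119.9 -113.7   60. ]
t 5.53 stand xyz [-106.   -77.6  243.1] toolx yaw err 3.145 tilt [-0.001  0.    -1.   ] F stand [-0.3 -0.5 -0.1] gap 0.5 j6 -0.22
need (units) [-0.157  0.528  0.716]
```

View pics/w1c.png

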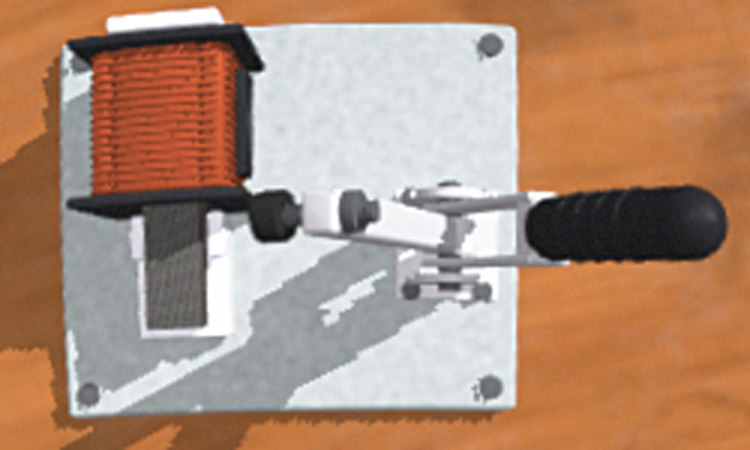

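```bash
python3 -m creep '[[-0.026,0.088,0,0,0],[-0.026,0.088,0,0,0],[-0.026,0.088,0,0,0],[-0.026,0.088,0,0,0],[-0.026,0.088,0,0,0],[-0.026,0.088,0,0,0],[0,0,0.05,0,0],[0,0,0.1,0,0]]'>/dev/null;python3 w.py -75 28 37
```

```text
t 6.2 stand xyz [-72.8  28.9 214.4] toolx yaw err 3.144 tilt [ 0.004 -0.001 -1.   ] F stand [ 0.1 -0.4 -0.5] gap 0.5 j6 0.02
need (units) [ 0.014 -0.004  0.887]
```

```bash
python3 -m creep '[[0.01,-0.004,0.12,0,0],[0,0,0.13,0,0],[0,0,0.13,0,0],[0,0,0.13,0,0],[0,0,0.13,0,0],[0,0,0.1,0,0],[0,0,0.04,0,0],[0,0,0,0,0]]'>/dev/null;python3 w.py -45 28 37
python3 - <<'E'
from rig import viewer; import cv2,numpy as np
d=viewer.snapshot("side")["image"][185:305,150:340];w=viewer.snapshot("wrist")["image"]
a=cv2.resize(d,(570,360),interpolation=cv2.INTER_CUBIC);b=w[150:390,0:560]
cv2.imwrite("pics/s2.png",np.vstack([a[:, :560],b]))
E
```

```text
t 6.87 stand xyz [-78.5  27.2  55.4] toolx yaw err 3.143 tilt [-0.005  0.001 -1.   ] F stand [ 0.2 -0.1  0.4] gap 0.5 j6 0.02
need (units) [-0.168  0.004  0.091]
```

View pics/s2.png

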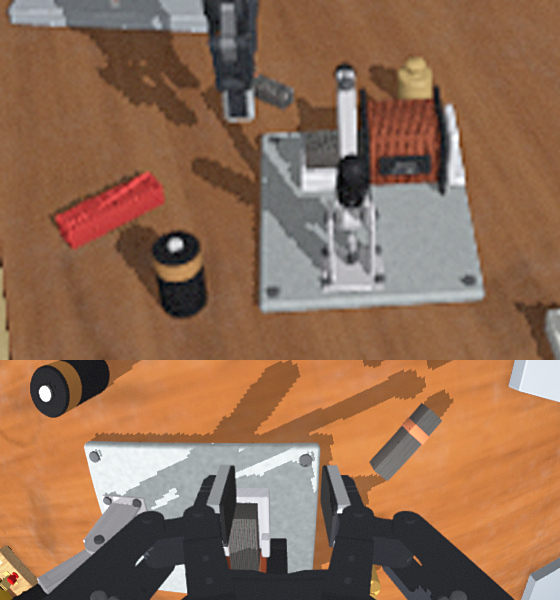

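The right fingertip is at about (225,468) in the picture, near the core's line, and the decoy bar is clear on the right. I'll compute the fingertip's offset.

```bash
python3 - <<'E'
from h import *
d=np.load("wrist0.npz");K=d["mtx"];T=d["tool_from_camera"]
for z in (0,8):
  for u in [(235,256),(212,262),(325,256),(350,262)]:
    v=np.array([u[0]-K[0,2],u[1]-K[1,2]]);r=np.hypot(*v);th=r/K[0,0];c=np.array([np.sin(th)*v[0]/r,-np.sin(th)*v[1]/r,-np.cos(th)])
    o=T[:3,3];dd=T[:3,:3]@c;print(z,u,(o+dd*(z-o[2])/dd[2]).round(1))
E
python3 -m creep '[[-0.03,0,0.025,0,0],[-0.03,0,0.02,0,0],[-0.02,0,0,0,0],[0,0,0,0,0],[0,0,0,0,0],[0,0,0,0,0],[0,0,0,0,0],[0,0,0,0,0]]'>/dev/null;python3 w.py -40 28 37
```

```text
0 (235, 256) [  0.5 -23.7   0. ]
0 (212, 262) [ -3.5 -37.   -0. ]
0 (325, 256) [ 0.5 25.8  0. ]
0 (350, 262) [-3.7 40.3  0. ]
8 (235, 256) [ -3.6 -24.9   8. ]
8 (212, 262) [ -7.9 -38.9   8. ]
8 (325, 256) [-3.7 27.1  8. ]
8 (350, 262) [-8.1 42.3  8. ]
t 7.63 stand xyz [-60.3  28.3  48.3] toolx yaw err 3.145 tilt [-0.  0. -1.] F stand [-1.   0.6 -0.4] gap 0.5 j6 0.02
need (units) [-0.102 -0.002  0.057]
```

```bash
python3 -m creep '[[0,0.015,0.03,0,0],[0,0,0.025,0,0],[-0.02,0,0,0,0],[-0.02,0,0,0,0],[-0.02,0,0,0,0],[-0.02,0,0,0,0],[0,0,0,0,0],[0,0,0,0,0]]'>/dev/null;python3 w.py -21 31 37
python3 -m creep '[[-0.02,0,0,0,0],[-0.02,0,0,0,0],[-0.02,0,0,0,0],[-0.02,0,0,0,0],[0,0,0,0,0],[0,0,0,0,0],[0,0,0,0,0],[0,0,0,0,0]]'>/dev/null;python3 w.py -21 31 37
```

```text
t 8.3 stand xyz [-43.7  31.2  37.4] toolx yaw err 3.144 tilt [ 0. -0. -1.] F stand [-0.7  0.1  0.9] gap 0.5 j6 0.02
need (units) [-0.113 -0.001  0.002]
t 8.97 stand xyz [-28.4  31.3  37.2] toolx yaw err 3.145 tilt [-0.  0. -1.] F stand [-0.5  0.3  0.5] gap 0.5 j6 0.02
need (units) [-0.037 -0.002  0.001]
```

```bash
python3 -m creep '[[-0.015,0,0,0,0],[-0.015,0,0,0,0],[-0.01,0,0,0,0],[0,0,0,0,0],[0,0,0,0,0],[0,0,0,0,0],[0,0,0,0,0],[0,0,0,0,0]]'>/dev/null;python3 w.py -21 31 37
python3 - <<'E'
from rig import viewer; import cv2,numpy as np
d=viewer.snapshot("side")["image"][185:285,200:325];w=viewer.snapshot("wrist")["image"]
cv2.imwrite("w3.png",w)
a=cv2.resize(d,(500,400),interpolation=cv2.INTER_CUBIC);b=cv2.resize(w[230:400,180:350],(300,300))
o=np.zeros((400,800,3),np.uint8);o[:,:500]=a;o[:300,500:]=b;cv2.imwrite("pics/s3.png",o)
E
```

```text
t 9.63 stand xyz [-20.3  31.3  37.2] toolx yaw err 3.145 tilt [-0. -0. -1.] F stand [ 0.2 -0.7 -0.2] gap 0.5 j6 0.02
need (units) [ 0.003 -0.001  0.001]
```

View pics/s3.png

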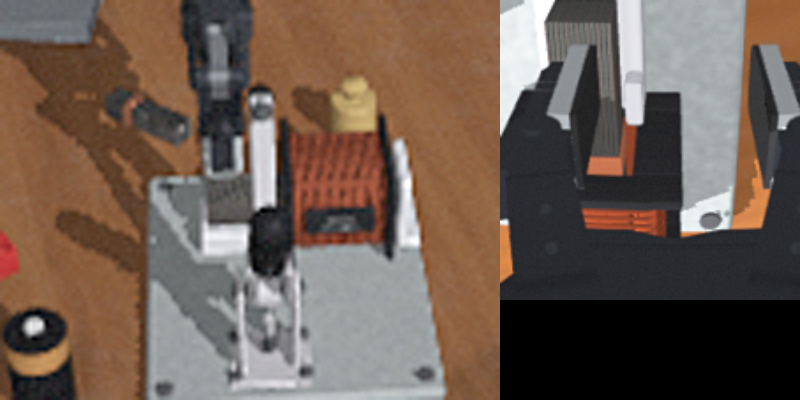

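The core hasn't moved. The fingertip (at about (222,170) in the left crop) seems to be hovering above or beside it. I'll measure where the tip is.

Run:
```python
from h import *
from scipy.spatial.transform import Rotation as R
from rig import status
p=np.load("p.npy");d=np.load("wrist0.npz");K=d["mtx"];T=d["tool_from_camera"];s=status.observe();q=s["ee_rot"];M=R.from_quat([q[1],q[2],q[3],q[0]]).as_matrix()
def wr(u,z):
    v=np.array([u[0]-K[0,2],u[1]-K[1,2]]);r=np.hypot(*v);th=r/K[0,0];c=np.array([np.sin(th)*v[0]/r,-np.sin(th)*v[1]/r,-np.cos(th)])
    o=M@T[:3,3]+s["position"];dd=M@T[:3,:3]@c;return o+dd*(z-o[2])/dd[2]
W=lambda c:((c[0]-500)*170/300+180,c[1]*170/300+230)
for n,c in (("core end L",(546,22)),("core end R",(618,5)),("tip in",(592,48)),("tip out",(560,52)),("tip low",(575,125))):
    print(n,np.round(W(c)),[w2s(p,wr(W(c),z)).round(1).tolist() for z in (30,40,45,50)])
for n,c in (("tipL",(205,170)),("tipR",(240,172)),("coreL rear top",(208,178)),("core L front",(208,222))):
    u=np.array(c)/4+[200,185];print(n,u,[w2s(p,ray("side",u,z)).round(1).tolist() for z in (30,40,45,50)])
print(proj("side",s2w(p,[(-20,0,29),(-20,0,37),(-20,0,45),(-31,0,37),(-9,0,37)])))
```

```text
core end L [206. 242.] [[-25.3, -9.8, 30.0], [-30.0, -7.3, 40.0], [-32.4, -6.1, 45.0], [-34.7, -4.9, 50.0]]
core end R [247. 233.] [[-31.5, 13.9, 30.0], [-35.9, 15.0, 40.0], [-38.1, 15.5, 45.0], [-40.3, 16.0, 50.0]]
tip in [232. 257.] [[-16.1, 4.8, 30.0], [-21.4, 6.4, 40.0], [-24.0, 7.2, 45.0], [-26.7, 8.0, 50.0]]
tip out [214. 259.] [[-14.3, -6.0, 30.0], [-19.7, -3.8, 40.0], [-22.4, -2.7, 45.0], [-25.1, -1.5, 50.0]]
tip low [222. 301.] [[15.1, -3.2, 30.0], [7.9, -1.2, 40.0], [4.3, -0.1, 45.0], [0.8, 0.9, 50.0]]
tipL [251.25 227.5 ] [[-30.3, 36.1, 30.0], [-30.1, 24.5, 40.0], [-29.9, 18.7, 45.0], [-29.8, 12.9, 50.0]]
tipR [260. 228.] [[-9.3, 32.9, 30.0], [-9.4, 21.3, 40.0], [-9.4, 15.6, 45.0], [-9.5, 9.8, 50.0]]
coreL rear top [252.  229.5] [[-28.6, 28.7, 30.0], [-28.4, 17.2, 40.0], [-28.3, 11.4, 45.0], [-28.2, 5.7, 50.0]]
core L front [252.  240.5] [[-29.2, -10.1, 30.0], [-29.0, -21.0, 40.0], [-28.9, -26.4, 45.0], [-28.8, -31.9, 50.0]]
[[255.89222087 237.69765371]
 [255.77384301 235.15564187]
 [255.65414175 232.58521186]
 [251.0497175  235.36440127]
 [260.49256401 234.94712128]]
```

Both views put the half-open fingertips about 20 mm behind the TCP, at z of about 58, so they passed over the core without touching it. I'll retreat, shut the fingers (which swings the tips forward) and push from y = +8, clear of the raised foot.

```bash
python3 -m creep '[[0.05,0,-0.05,0,0],[0.05,0,-0.02,0,0],[0.05,0,0,0,0],[0.05,-0.05,0,0,0.5],[0,-0.045,0,0,1],[0,-0.02,0,0,1],[0,0,0,0,1],[0,0,0,0,1]]'>/dev/null;python3 -m creep '[[0,0,0,0,1],[0,0,0,0,1],[0,0,0,0,1],[0,0,0,0,1],[0,0,0,0,1],[0,0,0,0,1],[0,0,0,0,1],[0,0,0,0,1]]'>/dev/null;python3 w.py -45 8 37
python3 - <<'E'
from rig import viewer; import cv2,numpy as np
d=viewer.snapshot("side")["image"][185:285,200:325];w=viewer.snapshot("wrist")["image"]
a=cv2.resize(d,(500,400),interpolation=cv2.INTER_CUBIC);b=cv2.resize(w[180:350,180:350],(300,300))
o=np.zeros((400,800,3),np.uint8);o[:,:500]=a;o[:300,500:]=b;cv2.imwrite("pics/s4.png",o)
E
```

```text
t 11.07 stand xyz [-60.1   8.3  51.3] toolx yaw err 3.145 tilt [ 0.  0. -1.] F stand [-0.   0.2 -0.2] gap -0.0 j6 -0.02
need (units) [-0.075 -0.002  0.071]
```

View pics/s4.png

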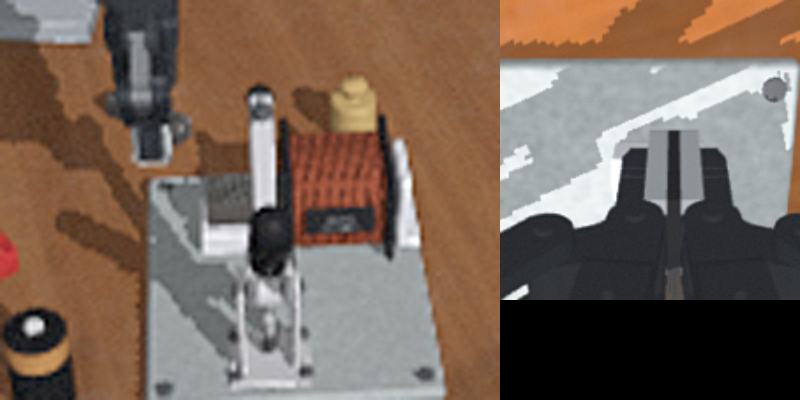

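The fingers are shut, with the tips at side crop (150,163) and wrist crop (675,130). I'll work out the tip height.

Run:
```python
from h import *
p=np.load("p.npy");d=np.load("wrist0.npz");K=d["mtx"];T=d["tool_from_camera"]
print(proj("side",s2w(p,[(-60,-7,z) for z in (40,50,60,70)])).round(1).tolist())
for u in [(279.2,253.7),(263.5,253.7),(296,253.7),(222,301-0),(263,292)]:
  for z in (8,-5,-20):
    v=np.array([u[0]-K[0,2],u[1]-K[1,2]]);r=np.hypot(*v);th=r/K[0,0];c=np.array([np.sin(th)*v[0]/r,-np.sin(th)*v[1]/r,-np.cos(th)])
    o=T[:3,3];dd=T[:3,:3]@c;print(u,(o+dd*(z-o[2])/dd[2]).round(1))
```

```text
[[238.5, 237.0], [238.2, 233.7], [237.9, 230.5], [237.6, 227.1]]
(279.2, 253.7) [-2.   0.6  8. ]
(279.2, 253.7) [ 4.7  0.5 -5. ]
(279.2, 253.7) [ 12.4   0.5 -20. ]
(263.5, 253.7) [-2.  -8.4  8. ]
(263.5, 253.7) [ 4.7 -7.7 -5. ]
(263.5, 253.7) [ 12.4  -7.  -20. ]
(296, 253.7) [-2.  10.2  8. ]
(296, 253.7) [ 4.7  9.4 -5. ]
(296, 253.7) [ 12.4   8.5 -20. ]
(222, 301) [-35.9 -35.2   8. ]
(222, 301) [-26.6 -32.4  -5. ]
(222, 301) [-15.8 -29.2 -20. ]
(263, 292) [-28.5  -9.3   8. ]
(263, 292) [-19.7  -8.5  -5. ]
(263, 292) [ -9.6  -7.7 -20. ]
```

The tip still reads about 20 mm higher than stated. I'll lower in safe steps and check by touch: contact with the ledge front at TCP x of about -46 would mean the tip is low, and no contact would mean it's high.

```bash
python3 -m creep '[[0,0,0.04,0,1],[0,0,0.04,0,1],[0,0,0.04,0,1],[0,0,0.025,0,1],[0,0,0,0,1],[0,0,0,0,1],[0,0,0,0,1],[0,0,0,0,1]]'>/dev/null;python3 w.py -45 8 22; python3 -m creep '[[-0.02,0,0,0,1],[-0.02,0,0,0,1],[-0.015,0,0,0,1],[0,0,0,0,1],[0,0,0,0,1],[-0.005,0,0,0,1],[-0.005,0,0,0,1],[-0.005,0,0,0,1]]'>/dev/null;python3 w.py -45 8 22
python3 - <<'E'
from rig import viewer; import cv2
for n in ("side","wrist"): cv2.imwrite(f"t_{n}.png",viewer.snapshot(n)["image"])
E
```

```text
t 11.83 stand xyz [-59.7   8.2  22.5] toolx yaw err 3.145 tilt [ 0.001 -0.    -1.   ] F stand [ 0.8 -0.7  1.1] gap 0.0 j6 -0.02
need (units) [-0.074 -0.001  0.003]
t 12.5 stand xyz [-46.1   8.2  22.3] toolx yaw err 3.145 tilt [-0.  0. -1.] F stand [-0.1  0.   0.4] gap -0.0 j6 -0.02
need (units) [-0.006 -0.001  0.001]
```

```bash
python3 -m creep '[[-0.005,0,0,0,1],[-0.005,0,0,0,1],[-0.005,0,0,0,1],[-0.005,0,0,0,1],[0,0,0,0,1],[0,0,0,0,1],[0,0,0,0,1],[0,0,0,0,1]]'>/dev/null;python3 w.py; python3 -m creep '[[-0.005,0,0,0,1],[-0.005,0,0,0,1],[-0.005,0,0,0,1],[-0.005,0,0,0,1],[-0.005,0,0,0,1],[-0.005,0,0,0,1],[-0.005,0,0,0,1],[-0.005,0,0,0,1]]'>/dev/null;python3 w.py
```

```text
t 13.27 stand xyz [-42.1   8.3  22.3] toolx yaw err 3.145 tilt [-0.  0. -1.] F stand [-0.   0.2  0.8] gap 0.0 j6 -0.02
t 13.93 stand xyz [-34.    8.3  22.2] toolx yaw err 3.145 tilt [-0. -0. -1.] F stand [-2.   0.4  0.9] gap -0.0 j6 -0.02
```

The ledge isn't in the way, and a steady -2 N means the tip is sliding the core. I'll back off 4 mm, go 5 mm lower for more overlap, and push on.

```bash
python3 -m creep '[[0.02,0,0,0,1],[0,0,0.02,0,1],[0,0,0.005,0,1],[-0.015,0,0,0,1],[-0.005,0,0,0,1],[-0.005,0,0,0,1],[-0.005,0,0,0,1],[-0.005,0,0,0,1]]'>/dev/null;python3 w.py; python3 -m creep '[[-0.005,0,0,0,1],[-0.005,0,0,0,1],[-0.005,0,0,0,1],[-0.005,0,0,0,1],[-0.005,0,0,0,1],[0,0,0,0,1],[0,0,0,0,1],[0,0,0,0,1]]'>/dev/null;python3 w.py
```

```text
t 14.6 stand xyz [-31.5   8.3  17.2] toolx yaw err 3.145 tilt [-0.001  0.    -1.   ] F stand [-1.2 -0.5 -1.1] gap 0.0 j6 -0.02
t 15.27 stand xyz [-25.7   8.3  17.4] toolx yaw err 3.145 tilt [ 0.001 -0.    -1.   ] F stand [-0.7  0.2  0.1] gap -0.0 j6 -0.02
```

```bash
python3 -m creep '[[-0.005,0,0,0,1],[-0.005,0,0,0,1],[-0.005,0,0,0,1],[-0.005,0,0,0,1],[0,0,0,0,1],[0,0,0,0,1],[0,0,0,0,1],[0,0,0,0,1]]'>/dev/null;python3 w.py; python3 -m creep '[[-0.005,0,0,0,1],[0,0,0,0,1],[-0.005,0,0,0,1],[0,0,0,0,1],[0,0,0,0,1],[0,0,0,0,1],[0,0,0,0,1],[0,0,0,0,1]]'>/dev/null;python3 w.py
```

```text
t 15.93 stand xyz [-21.9   8.3  17.3] toolx yaw err 3.145 tilt [ 0. -0. -1.] F stand [-1.  -0.5  0.5] gap 0.0 j6 -0.02
t 16.6 stand xyz [-21.1   8.3  17.1] toolx yaw err 3.145 tilt [-0.002  0.    -1.   ] F stand [-4.5 -0.3  4.5] gap -0.0 j6 -0.02
```

```bash
python3 -m creep '[[-0.005,0,0,0,1],[-0.005,0,0,0,1],[0,0,0,0,1],[0,0,0,0,1],[0,0,0,0,1],[0,0,0,0,1],[0,0,0,0,1],[0,0,0,0,1]]'>/dev/null;python3 w.py
```

```text
t 17.27 stand xyz [-21.1   8.3  16.7] toolx yaw err 3.145 tilt [-0.005  0.001 -1.   ] F stand [-8.4 -0.   5.5] gap 0.0 j6 -0.02
```

The core is home: it stopped at -21 as predicted and the force rises against the stop. Now I'll retreat, lift, and move above the lever.

```bash
python3 -m creep '[[0.04,0,0,0,1],[0.08,0,0,0,1],[0.08,0,0,0,1],[0,0,-0.1,0,1],[0,0,-0.18,0,1],[0,0,-0.18,0,1],[0,0,-0.18,0,1],[0,0,-0.18,0,1]]'>/dev/null;python3 w.py -20 -60 215;  python3 -m creep '[[0,0,-0.12,0,1],[0,0,-0.06,0,1],[-0.05,-0.1,0,0,1],[-0.05,-0.1,0,0,1],[-0.05,-0.1,0,0,1],[-0.05,-0.1,0,0,1],[-0.05,-0.1,0,0,1],[0,-0.05,0,0,1]]'>/dev/null;python3 w.py 0 -110 215
```

```text
t 17.93 stand xyz [-57.1   8.2 183.4] toolx yaw err 3.145 tilt [ 0.003 -0.001 -1.   ] F stand [ 0.3  0.1 -0.4] gap 0.0 j6 -0.02
need (units) [-0.185 -0.342 -0.157]
t 18.6 stand xyz [  -4.9 -104.1  217.6] toolx yaw err 3.143 tilt [ 0.004 -0.003 -1.   ] F stand [0.1 0.9 0.2] gap 0.0 j6 -0.22
need (units) [-0.024 -0.029  0.013]
```

```bash
python3 -m creep '[[0,0,0,0,1],[0,0,0,0,1],[0,0,0,0,1],[0,0,0,0,1],[0,0,0.05,0,1],[0,0,0.05,0,1],[0,0,0.05,0,1],[0,0,0.05,0,1]]'>/dev/null;python3 w.py 0 -108 120; python3 -m creep '[[0,0,0.05,0,1],[0,0,0.05,0,1],[0,0,0.05,0,1],[0,0,0.05,0,1],[0,0,0.04,0,1],[0,0,0,0,1],[0,0,0,0,1],[0,0,0,0,1]]'>/dev/null;python3 w.py 0 -121 120
```

```text
t 19.27 stand xyz [  -8.3 -101.2  175.7] toolx yaw err 3.145 tilt [-0.001  0.    -1.   ] F stand [ 0.   0.2 -0.3] gap -0.0 j6 -0.22
need (units) [-0.042 -0.034  0.279]
t 19.93 stand xyz [  -7.4 -101.8  129.6] toolx yaw err 3.145 tilt [ 0.001 -0.    -1.   ] F stand [-0.1  0.4 -0.6] gap 0.0 j6 -0.22
need (units) [-0.037 -0.096  0.048]
```

```bash
python3 -m creep '[[-0.018,-0.02,0.02,0,1],[-0.018,-0.02,0.02,0,1],[0,-0.02,0,0,1],[0,-0.02,0,0,1],[0,-0.02,0,0,1],[0,0,0,0,1],[0,0,0,0,1],[0,0,0,0,1]]'>/dev/null;python3 w.py 0 -130 115; python3 -m creep '[[0,-0.02,0.01,0,1],[0,-0.02,0.01,0,1],[0,-0.02,0.01,0,1],[0,0,0,0,1],[0,0,0,0,1],[0,0,0,0,1],[0,0,0,0,1],[0,0,0,0,1]]'>/dev/null;python3 w.py 0 -143 107
```

```text
t 20.6 stand xyz [  -0.5 -121.3  121.5] toolx yaw err 3.145 tilt [ 0.     0.001 -1.   ] F stand [-0.4  2.6  1.3] gap -0.0 j6 -0.26
need (units) [-0.002 -0.044  0.032]
t 21.27 stand xyz [  -0.4 -133.4  115.3] toolx yaw err 3.145 tilt [ 0.  0. -1.] F stand [-0.2  3.5  0.8] gap 0.0 j6 -0.28
need (units) [-0.002 -0.048  0.041]
```

Contact is where I expected it (3.5 N). I'll follow the arc over the dead point.

```bash
python3 -m creep '[[0,-0.02,0.015,0,1],[0,-0.02,0.02,0,1],[0,-0.02,0.02,0,1],[0,-0.02,0.02,0,1],[0,0,0,0,1],[0,0,0,0,1],[0,0,0,0,1],[0,0,0,0,1]]'>/dev/null;python3 w.py 0 -160 88; python3 -m creep '[[0,-0.02,0.02,0,1],[0,-0.02,0.022,0,1],[0,-0.02,0.025,0,1],[0,-0.01,0.02,0,1],[0,0,0,0,1],[0,0,0,0,1],[0,0,0,0,1],[0,0,0,0,1]]'>/dev/null;python3 w.py 0 -169 70
```

```text
t 21.93 stand xyz [  -0.5 -149.9  100.4] toolx yaw err 3.144 tilt [-0. -0. -1.] F stand [0.9 0.7 2.9] gap -0.0 j6 -0.3
need (units) [-0.002 -0.051  0.062]
t 22.6 stand xyz [  -0.2 -163.6   83. ] toolx yaw err 3.145 tilt [ 0. -0. -1.] F stand [0.7 0.4 0.2] gap 0.0 j6 -0.33
need (units) [-0.001 -0.027  0.065]
```

```bash
python3 -m creep '[[0,-0.01,0.03,0,1],[0,-0.01,0.03,0,1],[0,-0.01,0.03,0,1],[0,-0.01,0.03,0,1],[0,0,0.015,0,1],[0,0,0,0,1],[0,0,0,0,1],[0,0,0,0,1]]'>/dev/null;python3 w.py 0 -172 48; python3 -m creep '[[0,0,0.01,0,1],[0,0,0.01,0,1],[0,0,0.01,0,1],[0,0,0,0,1],[0,0,0,0,1],[0,0,0,0,1],[0,0,0,0,1],[0,0,0,0,1]]'>/dev/null;python3 w.py 0 -172 48
```

```text
t 23.27 stand xyz [  -0.2 -171.6   56. ] toolx yaw err 3.145 tilt [ 0. -0. -1.] F stand [-0.2 -0.2  0. ] gap 0.0 j6 -0.34
need (units) [-0.001 -0.002  0.04 ]
t 23.93 stand xyz [   0.4 -171.8   52.7] toolx yaw err 3.145 tilt [ 0.002 -0.002 -1.   ] F stand [-6.7  2.1 20.6] gap 0.0 j6 -0.34
need (units) [ 0.002 -0.001  0.024]
```

The lever is solid at its locked height. I'll lift straight off and check.

```bash
python3 -m creep '[[0,0,-0.05,0,1],[0,0,-0.15,0,1],[0,0,-0.15,0,1],[0,0,-0.15,0,1],[0,0,-0.15,0,1],[0,0,-0.15,0,1],[0.1,0,-0.1,0,1],[0.15,0,0,0,1]]'>/dev/null; python3 -m creep '[[0.18,0,0,0,1],[0.18,0,0,0,1],[0.1,0,0,0,1],[0,0,0,0,1],[0,0,0,0,1],[0,0,0,0,1],[0,0,0,0,1],[0,0,0,0,1]]'>/dev/null;python3 w.py
python3 - <<'E'
from rig import viewer; import cv2,numpy as np
a=cv2.resize(viewer.snapshot("scene")["image"][190:340,190:360],(510,450),interpolation=cv2.INTER_CUBIC);b=cv2.resize(viewer.snapshot("side")["image"][195:305,220:330],(290,290),interpolation=cv2.INTER_CUBIC)
o=np.zeros((450,800,3),np.uint8);o[:,:510]=a;o[:290,510:]=b;cv2.imwrite("pics/end.png",o)
E
```

```text
t 25.27 stand xyz [-141.4 -172.2  229.8] toolx yaw err 3.145 tilt [ 0. -0. -1.] F stand [-0.7  0.6 -0.3] gap -0.01 j6 -0.46
```

View pics/end.png

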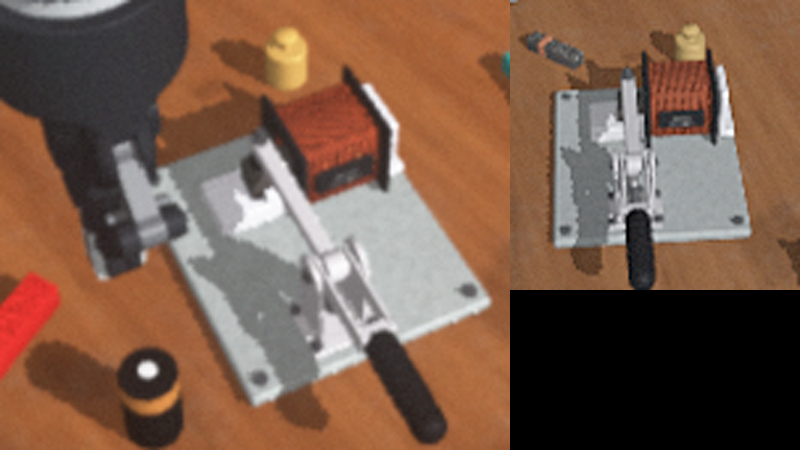

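The picture shows the lever locked about level (grip end at (430,425)) and the arm down with its foot on the core at (262,165). The core's near end is tucked in at (250,180), and the weight and cell are standing. Handing in.

```bash
python3 -c "
from rig import close_job; print(close_job())"
```

```text
the job is handed in; nothing more can be done
None
```

I pushed the core home against its stop and snapped the toggle clamp into lock with the foot on the core, then handed the job in at about 25 s; the hand-in returned no verdict.

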